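# Wind the mug-handle mould press shut with its loose crank

### The job

Close the mug-handle mould in the screw press: fit the loose crank fully down over the square end of the press's screw, then wind it clockwise, round and round, until the two plaster halves meet and the crank comes up solid. Leave the crank on the screw and let go of it, and don't disturb the pottery and tools around it.

Things in the scene. Friction and masses are not known exactly. Their poses are not given: they have to be found in the camera images.
- crank: Dark steel crank, 178 mm long, 0.6 kg, balanced about its hub, lying flat, grip up. Origin: centre of the hub's underside, the mouth of its square hole; z up, x along the arm to the grip. Hub: block 46 x 46 x 40 mm high, sides along x, y, with a 23.8 mm square hole right through, aligned with it. Arm: 30 mm wide, 14 thick, level with the hub's foot, from a round weight (42 diameter, 28 high) at x -52 mm to x 105 mm.
- crank_grip (a point): Mid height of the crank's upright wooden grip, on its axis: 90 mm along the crank's x from its origin, 62 mm above its underside. The grip is 27 mm in diameter, from 17 to 108 mm above the underside (then a pin head to 113 mm), and spins freely on its pin, so a hand that holds it need not turn while winding.
- press: Mould press bolted to the table, grey-green cast iron: bed 200 (x) x 270 (y) x 22 mm, two columns 196 mm apart along y, crosshead 62 x 250 mm with its top at 196 mm, a vertical screw in the middle, and a platen that carries the upper mould half. Origin: centre of the bed's underside, z up. Column nuts stand up to 200 mm, the screw's collar to 214 mm; only the square end is higher.
- screw_top (a point): Centre of the top of the screw's square end, 248 mm above the table (axes the press's, not turning). The square is 22 mm across flats, 34 mm tall, its upper 5 mm tapering to 14 mm. Its flats face a different way each time, not given: look or feel. The crank goes on in any of four ways, within about 4 degrees; else it sits up on the taper, 1 to 5 mm down it, lower the nearer its heading.
- screw_collar (a point): Centre of the top of the round collar (44 mm diameter) at the foot of the square, 34 mm below screw_top: the underside of a fully fitted crank rests here. The screw turns stiffly (about 0.12 N m, 1.3 N at the grip), stays where left, does not rise or sink. Clockwise seen from above lowers the platen 10 mm a turn; with the mould shut it stops dead.
- mould_lower (a point): The centre of the top (joint) face of the lower plaster half, 110 x 140 x 30 mm, fixed on the bed, its top 60 mm above the table.
- mould_upper (a point): The centre of the underside (joint face) of the upper plaster half, which moves straight up and down with the platen; it starts 13 to 19 mm above mould_lower, and when the mould is shut the two points coincide.
- mug_spotted: A bystander: cream mug with brown and grey-green spots, 82 mm in diameter and 85 mm high, handle to its +y; origin at the centre of its foot.
- mug_dark: A bystander: blue-black mug of the same size; origin at the centre of its foot.
- saucers: A bystander: a loose stack of four saucers, 140 mm in diameter, 52 mm high; origin at the centre of its foot.
- glaze_jar: A bystander: a cream jar with a steel lid, 72 mm in diameter, 105 mm high; origin at the centre of its foot.
- spare_half: A bystander: a spare plaster mould half lying on the table, 110 x 140 x 30 mm; origin at the centre of its underside.
- brush: A bystander: a flat glaze brush 190 mm long lying along its x; origin under its middle.
- turning_tool: A bystander: a turning tool with a wooden handle and a wire loop, 170 mm long, lying along its x; origin under the handle's middle.

How it is judged:
By the outcome, as a careful person would: the job done as asked, in the order asked, and still so for the second after the job is handed in, with the robot touching nothing.
It also fails if it takes over 72 s, if anything falls off the work surface, if the arm or the gripper's body presses on something with over 40 N, if the wrist force passes 120 N, or if a joint passes its speed limit or range.

### The arm

A 6-joint arm with a two-finger parallel gripper is mounted at the origin on the work surface. World frame = base frame: x ahead of the robot, y to its left, z up, the work surface at z = 0. Lengths are in m, angles in degrees, forces in N, time in s.
With the tool pointing down it reaches from about 0.3 to 0.775 m from the base axis. Payload 14.6 kg.
Tool frame: the origin (TCP) lies at the very end of the fingers, on their centre line; the grasp point (between the pads) lies 19 mm behind it; z points along the fingers, y is the line along which they close (so a half turn about z gives the same grasp; the last joint's range is limited). The gripper opens to 94 mm and grips with 3 to 60 N. Pads are 16 mm wide; open, the fingers measure 119 mm over their backs; the gripper's body (75 mm by 177 mm) begins 78 mm behind the grasp point.
Start: joints at [-67.701, 17.183, 87.147, -0, 75.671, -3.816], TCP at [0.242, -0.494, 0.172] pointing down, gripper open.
Joint ranges: [-173.82, 173.82], [-45.26, 126.66], [13.44, 144.39], [-59.66, 239.66], [0, 175.72], [-146.38, 146.38]. Speed limits (degrees/s): [127.2, 127.2, 147.25, 180, 180, 180].

### API

Orientations are given as [roll, pitch, yaw] about the fixed x, y, z axes, in that order (R = Rz(yaw) Ry(pitch) Rx(roll)).
In Python, from station import bot gives the robot as it stands. The module is installed in compiled form; this text tells all that it offers.
- The arm moves only by the shell command python3 -m handwheel 'ROWS' [FORCE]. ROWS is JSON, a list of rows, each an object of numbers: "gripper": the finger opening in cm, from 0 to 9.4; "dx", "dy", "dz": the shift along the tool's x, y, z in cm; "ax", "ay", "az": the turn, a rotation vector about the tool's x, y, z in degrees. In form: [{"gripper": .., "dx": .., "dy": .., "dz": .., "ax": .., "ay": .., "az": ..}, ...]. A call has 1 to 20 rows; each row shifts and turns the commanded pose from where the row before left it, along the tool's axes as they then stand; what a row does not reach is not made up. A row lasts 1/12 s, in which the tool goes at most 41.7 mm and 7.16 degrees, less where a joint would pass 70% of its speed; a pose out of reach is approached as far as the arm can. A call with a gripper value outside its range is refused whole. The fingers move at their own pace and stop on an object; FORCE is the grip in N (left out, the last holds). Time passes only in rows, so rows that do not move let the fingers close. It gives the time, the measured TCP pose, the force, the opening and the grip force at its end, in the units of the state.
- bot.sense(): the state, without advancing time (a new reading comes with each control period).
- bot.snapshot(name): name is "scene" or "top" or "wrist"; returns (picture, depth): 480x640x3 uint8, red, green, blue; 480x640 float32, m along the optical axis (not along the pixel's ray), 0 where there is no reading.
- bot.camera_model(name): a dict with "fovy" (degrees; the focal length in pixels is half the picture's height over the tangent of half this angle, whatever the lens; pixels are square), "cx", "cy" (the principal point, pixels), "R" (3x3) and "t" (3): a world point X has camera coordinates R X + t; the wrist camera has in their place "hand_eye" (4x4, takes a point from camera to tool coordinates, whose origin is the TCP and whose axes are the flange's). Camera axes: x right, y down, z forward; pixel columns grow to the right and rows downward; lengths in m; the calibration is good to about 2 mm. The wrist camera is an equidistant fisheye: a pixel r from the principal point sees the ray r / f radians off the axis. A picture is of the moment at which its call begins: read the wrist's pose just before it. camera_model takes no time and is no camera call.
- bot.close_job(): hands the job in; it is judged then, once.
The state is a dict: "time_s": time; "joint_positions": joint angles; "qvel": joint speeds; "tau": joint torques, N m; "tool_pos": TCP position; "ee_rot": TCP orientation; "force": force on the tool from outside, world axes, zero at the start; "ft_torque": the same for the moment, N m; "opening": finger opening in m; "gripper_force": force on a finger pad.
Only numpy, scipy, OpenCV 4.12 (cv2) and the standard library are available. Lean on these libraries where they do the work, as an engineer would, in place of code of your own. Each camera call takes 0.05 s, during which the arm holds its last target. There are 200 camera calls.

## Working session

There is one attempt and no reset: what is moved stays moved. The work goes in short steps, Python scripts to look and compute and a shell command to move; the robot and the scene stay as the last step left them, time stands still between calls to the robot, and variables do not carry over. Pictures are saved under pics/ and viewed, at most 10 in all, crops included, and the job is handed in when it is done.

```bash
mkdir -p pics; python3 - <<'E'
from station import bot
import cv2,numpy as np
s=bot.sense();print(s)
for n in("scene","top"):
    p,d=bot.snapshot(n);cv2.imwrite(f"pics/{n}0.png",p[:,:,::-1]);np.save(f"pics/{n}0.npy",d)
    print(n,bot.camera_model(n))
print(bot.camera_model("wrist"))
E
```

```text
{'time_s': 0.0, 'joint_positions': array([-6.76998543e+01,  1.72152015e+01,  8.71788738e+01, -2.20608359e-04,
        7.56687756e+01, -3.81619068e+00]), 'qvel': array([ 0.01242516, -0.04626363, -0.07935765,  0.07937143, -0.01482596,
        0.02214618]), 'tau': array([-7.69614617e-04, -5.31814742e+01, -3.52738738e+01,  7.06952135e-02,
        2.44734687e-02, -1.14033664e-04]), 'tool_pos': array([ 0.24199381, -0.49358736,  0.17100096]), 'ee_rot': array([-1.79937274e+02, -3.96988713e-03,  2.61163889e+01]), 'force': array([-0.4469753 ,  0.3565886 ,  0.26378747]), 'ft_torque': array([ 0.03810863, -0.06362983,  0.06261858]), 'gripper_force': 0.0, 'opening': 0.09393052327676274}
scene {'fovy': 56.95903238403292, 'cx': 319.4893171450892, 'cy': 241.3707951623902, 'R': array([[ 0.41318802,  0.91059539,  0.00957597],
       [ 0.62208606, -0.27456447, -0.73322799],
       [-0.66504481,  0.3089181 , -0.67991545]]), 't': array([-0.22505397, -0.20155343,  1.65018885])}
top {'fovy': 53.99556385272646, 'cx': 317.818877346505, 'cy': 234.62420722835526, 'R': array([[ 0.01464815, -0.99988797,  0.00307894],
       [-0.99201678, -0.01491843, -0.12522038],
       [ 0.12525228, -0.00122011, -0.99212417]]), 't': array([-0.00967705,  0.56831211,  1.34369569])}
{'fovy': 65.70646984690485, 'cx': 328.9552938770898, 'cy': 242.72195498518207, 'hand_eye': array([[ 3.59696641e-05, -9.62445229e-01, -2.71475930e-01,
         7.91702398e-02],
       [ 9.99999990e-01,  7.12824892e-05, -1.20216285e-04,
         5.32210560e-04],
       [ 1.35053070e-04, -2.71475923e-01,  9.62445222e-01,
        -2.12660464e-01],
       [ 0.00000000e+00,  0.00000000e+00,  0.00000000e+00,
         1.00000000e+00]])}
```

View pics/top0.png

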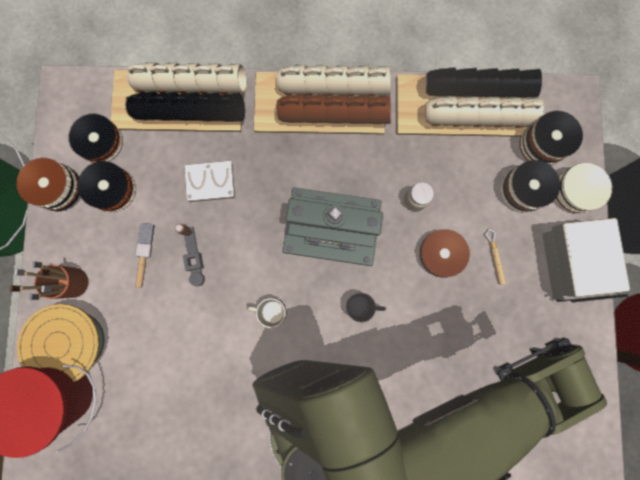

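View pics/scene0.png

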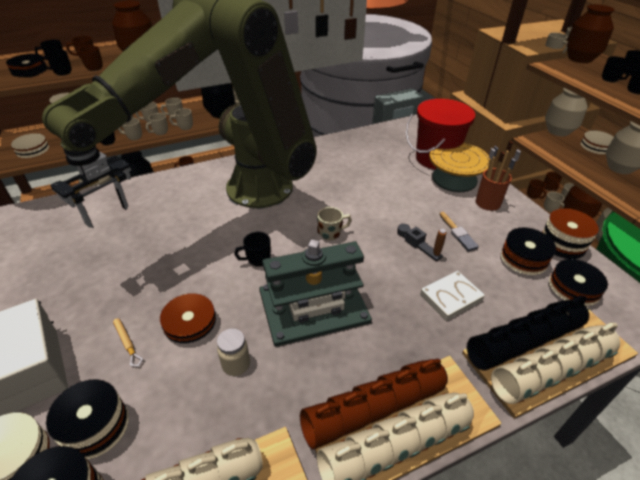

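Top view: crank hub at about (193,262), weight at (197,279), grip at (183,229), screw end at about (335,213). The mugs sit at (270,312) and (361,307), between the robot and the press. I'll get coarse positions from these pixels.

```bash
cat > h.py <<'E'
from station import bot
import numpy as np, cv2
from scipy.spatial.transform import Rotation as Ro
def foc(m): return 240/np.tan(np.radians(m["fovy"]/2))
def ray(m,uv,wr=None):
    x=np.array([uv[0]-m["cx"],uv[1]-m["cy"]])/foc(m)
    if wr is None:
        R=np.array(m["R"]);return -R.T@m["t"],R.T@np.array([*x,1])
    r=np.linalg.norm(x);d=np.array([*(x/max(r,1e-9)*np.sin(r)),np.cos(r)])
    H=np.array(m["hand_eye"]);p,e=wr;T=Ro.from_euler("xyz",e,degrees=True).as_matrix()
    return p+T@H[:3,3],T@H[:3,:3]@d
def plane(m,uv,z,wr=None):
    o,d=ray(m,uv,wr);return o+d*(z-o[2])/d[2]
def shot(n,name):
    s=bot.sense();wr=(s["tool_pos"],s["ee_rot"]);p,d=bot.snapshot(n)
    cv2.imwrite(f"pics/{name}.png",p[:,:,::-1]);np.savez(f"pics/{name}.npz",d=d,p=wr[0],e=wr[1]);return p,d,wr
E
python3 - <<'E'
from h import *
m=bot.camera_model("top")
for n,uv,z in[("hub",(193,262),.04),("weight",(197,280),.028),("grip",(183,229),.113),("screw",(335,213),.248),("mugS",(271,312),.085),("mugD",(361,307),.085)]:
    print(n,plane(m,uv,z).round(3))
p=cv2.imread("pics/top0.png")
a=cv2.resize(p[210:300,150:240],None,fx=4,fy=4,interpolation=cv2.INTER_CUBIC);b=cv2.resize(p[180:270,290:380],None,fx=4,fy=4,interpolation=cv2.INTER_CUBIC)
cv2.imwrite("pics/c1.png",np.hstack([a,b]))
E
```

```text
hub [0.483 0.359 0.04 ]
weight [0.431 0.348 0.028]
grip [0.569 0.372 0.113]
screw [ 0.596 -0.043  0.248]
mugS [0.345 0.125 0.085]
mugD [ 0.362 -0.124  0.085]
```

View pics/c1.png

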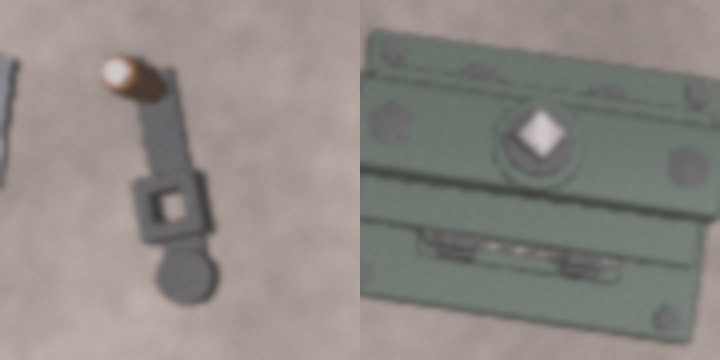

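The crank heading is about 12°, hub near (0.483, 0.359), screw near (0.596, -0.043). I'll move the wrist camera over the screw first.

```bash
python3 -m handwheel '[{"dz":-3.3},{"dz":-3.3},{"dz":-3.3},{"dz":-3.3},{"dx":3.44,"dy":-1.66},{"dx":3.44,"dy":-1.66},{"dx":3.44,"dy":-1.66},{"dx":3.44,"dy":-1.66},{"dx":3.44,"dy":-1.66},{"dx":3.44,"dy":-1.66},{"dx":3.44,"dy":-1.66},{"dx":3.44,"dy":-1.66},{"dx":3.44,"dy":-1.66},{"dx":3.44,"dy":-1.66},{"dx":3.44,"dy":-1.66},{"dx":3.44,"dy":-1.66},{"dx":3.44,"dy":-1.66},{"dx":3.44,"dy":-1.66},{"dx":3.44,"dy":-1.66},{"dz":0}]'
python3 -m handwheel '[{"dz":0},{"dz":0}]'
python3 - <<'E'
from h import *
p,d,wr=shot("wrist","w1");print(wr)
E
```

```text
(array([ 0.24198816, -0.49362746,  0.17107601]), array([-1.79944742e+02, -2.86762263e-03,  2.61150055e+01]))$[0]: bad value
$[0]: bad value
```

View pics/w1.png

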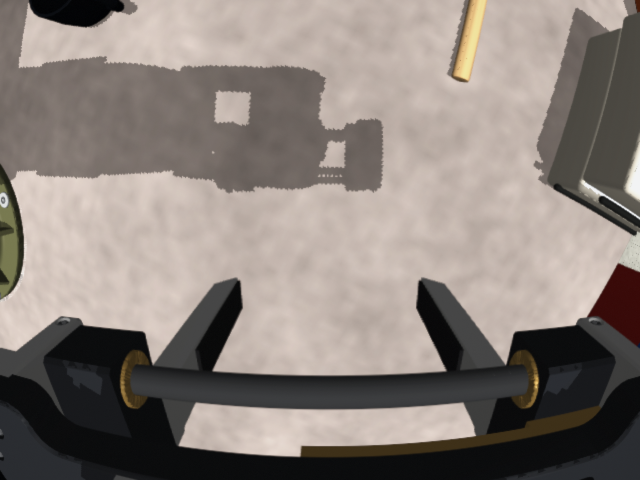

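The wrist view works: fingertips at (240,280) and (418,280), image up is tool +x. The row was refused, so I'll send all the keys.

```bash
python3 -m handwheel '[{"gripper":9.4,"dx":0,"dy":0,"dz":-3.3,"ax":0,"ay":0,"az":0},{"gripper":9.4,"dx":0,"dy":0,"dz":-3.3,"ax":0,"ay":0,"az":0},{"gripper":9.4,"dx":0,"dy":0,"dz":-3.3,"ax":0,"ay":0,"az":0},{"gripper":9.4,"dx":0,"dy":0,"dz":-3.3,"ax":0,"ay":0,"az":0},{"gripper":9.4,"dx":3.44,"dy":-1.66,"dz":0,"ax":0,"ay":0,"az":0},{"gripper":9.4,"dx":3.44,"dy":-1.66,"dz":0,"ax":0,"ay":0,"az":0},{"gripper":9.4,"dx":3.44,"dy":-1.66,"dz":0,"ax":0,"ay":0,"az":0},{"gripper":9.4,"dx":3.44,"dy":-1.66,"dz":0,"ax":0,"ay":0,"az":0},{"gripper":9.4,"dx":3.44,"dy":-1.66,"dz":0,"ax":0,"ay":0,"az":0},{"gripper":9.4,"dx":3.44,"dy":-1.66,"dz":0,"ax":0,"ay":0,"az":0},{"gripper":9.4,"dx":3.44,"dy":-1.66,"dz":0,"ax":0,"ay":0,"az":0},{"gripper":9.4,"dx":3.44,"dy":-1.66,"dz":0,"ax":0,"ay":0,"az":0},{"gripper":9.4,"dx":3.44,"dy":-1.66,"dz":0,"ax":0,"ay":0,"az":0},{"gripper":9.4,"dx":3.44,"dy":-1.66,"dz":0,"ax":0,"ay":0,"az":0},{"gripper":9.4,"dx":3.44,"dy":-1.66,"dz":0,"ax":0,"ay":0,"az":0},{"gripper":9.4,"dx":3.44,"dy":-1.66,"dz":0,"ax":0,"ay":0,"az":0},{"gripper":9.4,"dx":3.44,"dy":-1.66,"dz":0,"ax":0,"ay":0,"az":0},{"gripper":9.4,"dx":3.44,"dy":-1.66,"dz":0,"ax":0,"ay":0,"az":0},{"gripper":9.4,"dx":3.44,"dy":-1.66,"dz":0,"ax":0,"ay":0,"az":0}]'
python3 -m handwheel '[{"gripper":9.4,"dx":0,"dy":0,"dz":0,"ax":0,"ay":0,"az":0},{"gripper":9.4,"dx":0,"dy":0,"dz":0,"ax":0,"ay":0,"az":0},{"gripper":9.4,"dx":0,"dy":0,"dz":0,"ax":0,"ay":0,"az":0}]'
python3 - <<'E'
from h import *
p,d,wr=shot("wrist","w2");print(wr, bot.sense()["joint_positions"])
E
```

```text
time_s: 1.73
tool_pos: [0.5966, -0.0413, 0.3033]
ee_rot: [-180.0, 0.0, 26.1]
force: [0.5, -1.1, -0.6]
opening: 0.0939
gripper_force: 0.0
time_s: 1.98
tool_pos: [0.5956, -0.0434, 0.3032]
ee_rot: [-180.0, 0.0, 26.1]
force: [0.2, -0.4, 0.4]
opening: 0.0942
gripper_force: 0.0
(array([ 0.59555282, -0.04341433,  0.30323171]), array([-1.79988764e+02,  3.80697222e-02,  2.61259276e+01])) [-7.72673524e+00  2.02343602e+01  6.59609191e+01 -9.41820527e-03
  9.38126050e+01  5.62001975e+01]
```

View pics/w2.png

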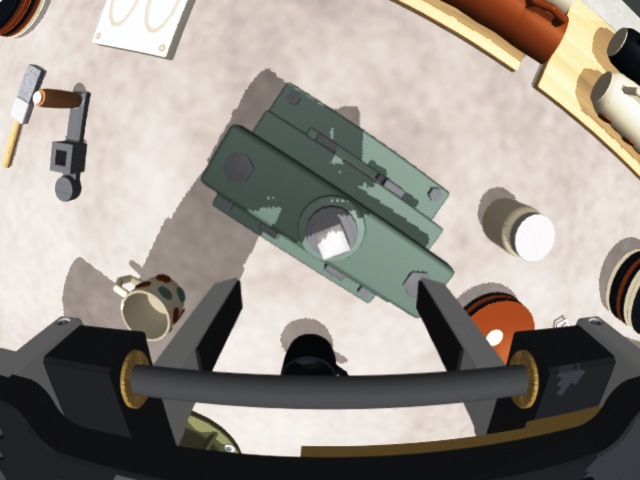

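The square end shows at about (330,240), bright, with its flats a little off the image axes. I'll get its centre and heading from depth plus intensity.

```bash
python3 - <<'E'
from h import *
m=bot.camera_model("wrist");f=np.load("pics/w2.npz");wr=(f["p"],f["e"]);d=f["d"];im=cv2.imread("pics/w2.png")
H=np.array(m["hand_eye"]);T=Ro.from_euler("xyz",wr[1],degrees=True).as_matrix()
A=(T@H[:3,:3]).T
P={}
for v in range(195,285):
  for u in range(280,385):
    if d[v,u]<=0: continue
    o,r=ray(m,(u,v),wr);P[u,v]=o+r*d[v,u]/(A[2]@r)
k=np.array(list(P));X=np.array(list(P.values()))
print("col",np.median(X[(abs(X[:,2]-.214)<.003)],0),(abs(X[:,2]-.214)<.003).sum())
for z0 in(.236,.240,.244,.2465):
    s=X[X[:,2]>z0]
    if len(s)>4: print(z0,len(s),s[:,2].max(),s[:,2].mean(),cv2.minAreaRect((s[:,:2]*1000).astype(np.float32)))
g=im.min(2)
for th in(120,160,200,225):
    q=np.array([plane(m,uv,.248,wr)[:2]*1000 for uv in k if g[uv[1],uv[0]]>th],np.float32)
    if len(q)>4: print(th,len(q),q.mean(0),cv2.minAreaRect(q))
cv2.imwrite("pics/c2.png",cv2.resize(im[195:285,280:385],None,fx=6,fy=6,interpolation=cv2.INTER_CUBIC))
E
```

```text
col [ 0.60750029 -0.0383252   0.21356316] 1028
0.236 856 0.24908790064620911 0.24558721044378543 ((599.4915771484375, -44.25349807739258), (22.96181297302246, 22.38028335571289), 48.56772232055664)
0.24 818 0.24908790064620911 0.24594118972030407 ((599.4915771484375, -44.25349807739258), (22.96181297302246, 22.38028335571289), 48.56772232055664)
0.244 651 0.24908790064620911 0.24672192688876643 ((599.590087890625, -43.85208511352539), (21.009506225585938, 21.81890106201172), 47.76049041748047)
0.2465 412 0.24908790064620911 0.24760023360661482 ((599.47705078125, -44.07912063598633), (17.173580169677734, 17.110050201416016), 47.0870361328125)
120 5620 [593.6348   -51.488544] ((601.28857421875, -43.84992980957031), (69.85108947753906, 81.31570434570312), 26.0979061126709)
160 1739 [580.4328   -37.320137] ((584.7719116210938, -36.729129791259766), (46.170597076416016, 54.23436737060547), 26.39447593688965)
200 1464 [580.1593  -37.57806] ((583.2470092773438, -37.06280517578125), (43.130462646484375, 53.48554229736328), 26.406742095947266)
225 538 [599.19257  -45.534344] ((599.5275268554688, -44.529205322265625), (17.6914005279541, 20.61728286743164), 48.127342224121094)
```

View pics/c2.png

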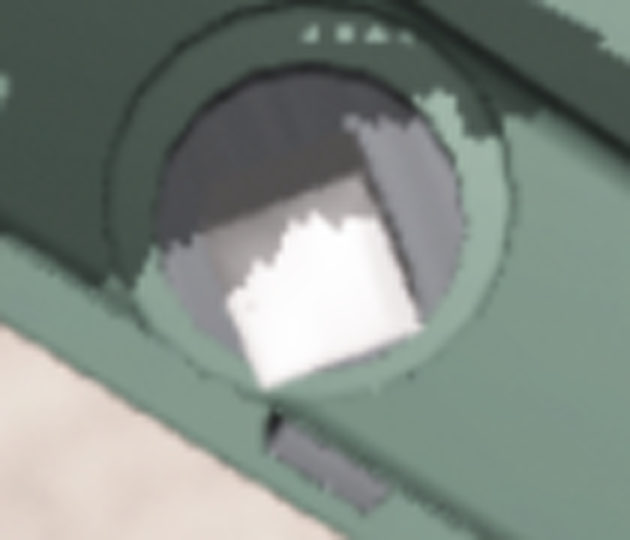

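```bash
python3 - <<'E'
from h import *
m=bot.camera_model("wrist");f=np.load("pics/w2.npz");wr=(f["p"],f["e"])
c=[plane(m,(280+x/6,195+y/6),.243,wr)[:2]*1000 for x,y in[(262,390),(420,328),(362,172),(205,232)]]
for i in range(4):
    v=c[(i+1)%4]-c[i];print(np.linalg.norm(v),np.degrees(np.arctan2(v[1],v[0]))%90)
print(np.mean(c,0))
E
python3 -m handwheel '[{"gripper":9.4,"dx":0.69,"dy":-3.73,"dz":0,"ax":0,"ay":0,"az":0},{"gripper":9.4,"dx":0.69,"dy":-3.73,"dz":0,"ax":0,"ay":0,"az":0},{"gripper":9.4,"dx":0.69,"dy":-3.73,"dz":0,"ax":0,"ay":0,"az":0},{"gripper":9.4,"dx":0.69,"dy":-3.73,"dz":0,"ax":0,"ay":0,"az":0},{"gripper":9.4,"dx":0.69,"dy":-3.73,"dz":0,"ax":0,"ay":0,"az":0},{"gripper":9.4,"dx":0.69,"dy":-3.73,"dz":0,"ax":0,"ay":0,"az":0},{"gripper":9.4,"dx":0.69,"dy":-3.73,"dz":0,"ax":0,"ay":0,"az":0},{"gripper":9.4,"dx":0.69,"dy":-3.73,"dz":0,"ax":0,"ay":0,"az":0},{"gripper":9.4,"dx":0.69,"dy":-3.73,"dz":0,"ax":0,"ay":0,"az":0},{"gripper":9.4,"dx":0.69,"dy":-3.73,"dz":0,"ax":0,"ay":0,"az":0},{"gripper":9.4,"dx":0.69,"dy":-3.73,"dz":0,"ax":0,"ay":0,"az":0},{"gripper":9.4,"dx":0,"dy":0,"dz":0,"ax":0,"ay":0,"az":-7},{"gripper":9.4,"dx":0,"dy":0,"dz":0,"ax":0,"ay":0,"az":-7},{"gripper":9.4,"dx":0,"dy":0,"dz":0,"ax":0,"ay":0,"az":-7},{"gripper":9.4,"dx":0,"dy":0,"dz":0,"ax":0,"ay":0,"az":-7},{"gripper":9.4,"dx":0,"dy":0,"dz":0,"ax":0,"ay":0,"az":-7},{"gripper":9.4,"dx":0,"dy":0,"dz":0,"ax":0,"ay":0,"az":-7}]'
python3 -m handwheel '[{"gripper":9.4,"dx":0,"dy":0,"dz":0.6,"ax":0,"ay":0,"az":-7},{"gripper":9.4,"dx":0,"dy":0,"dz":0.6,"ax":0,"ay":0,"az":-7},{"gripper":9.4,"dx":0,"dy":0,"dz":0.6,"ax":0,"ay":0,"az":-7},{"gripper":9.4,"dx":0,"dy":0,"dz":0.6,"ax":0,"ay":0,"az":-7},{"gripper":9.4,"dx":0,"dy":0,"dz":0.6,"ax":0,"ay":0,"az":-7},{"gripper":9.4,"dx":0,"dy":0,"dz":0.6,"ax":0,"ay":0,"az":-7},{"gripper":9.4,"dx":0,"dy":0,"dz":0.6,"ax":0,"ay":0,"az":-7},{"gripper":9.4,"dx":0,"dy":0,"dz":0.6,"ax":0,"ay":0,"az":-7},{"gripper":9.4,"dx":0,"dy":0,"dz":0.6,"ax":0,"ay":0,"az":-7},{"gripper":9.4,"dx":0,"dy":0,"dz":0.6,"ax":0,"ay":0,"az":-7},{"gripper":9.4,"dx":0,"dy":0,"dz":0.6,"ax":0,"ay":0,"az":-7},{"gripper":9.4,"dx":0,"dy":0,"dz":0.6,"ax":0,"ay":0,"az":-7},{"gripper":9.4,"dx":0,"dy":0,"dz":0.6,"ax":0,"ay":0,"az":-7},{"gripper":9.4,"dx":0,"dy":0,"dz":0.6,"ax":0,"ay":0,"az":-7},{"gripper":9.4,"dx":0,"dy":0,"dz":0.6,"ax":0,"ay":0,"az":-7},{"gripper":9.4,"dx":0,"dy":0,"dz":0.6,"ax":0,"ay":0,"az":-7},{"gripper":9.4,"dx":0,"dy":0,"dz":0.6,"ax":0,"ay":0,"az":-7},{"gripper":9.4,"dx":0,"dy":0,"dz":0,"ax":0,"ay":0,"az":-4},{"gripper":9.4,"dx":0,"dy":0,"dz":0,"ax":0,"ay":0,"az":0},{"gripper":9.4,"dx":0,"dy":0,"dz":0,"ax":0,"ay":0,"az":0}]'
python3 - <<'E'
from h import *
p,d,wr=shot("wrist","w3");print(wr, bot.sense()["joint_positions"])
m=bot.camera_model("wrist")
E
```

```text
21.906358751681847 48.54109517149514
21.81445909920361 46.49817929602831
21.253430675046715 47.587841378530385
22.200509967127797 44.83886485367924
[599.32654997 -44.72775514]
time_s: 3.45
tool_pos: [0.4838, 0.3574, 0.3041]
ee_rot: [180.0, -0.0, 68.4]
force: [0.1, -0.2, -0.3]
opening: 0.0939
gripper_force: 0.0
time_s: 5.12
tool_pos: [0.4838, 0.3578, 0.2021]
ee_rot: [180.0, 0.0, -169.1]
force: [-1.0, 0.2, -0.3]
opening: 0.0938
gripper_force: 0.0
(array([0.48378423, 0.3577771 , 0.20209068]), array([ 1.79988301e+02,  3.74589268e-02, -1.69108224e+02])) [ 3.30162220e+01  2.27046779e+01  7.57012326e+01  1.00498112e-03
  8.15478599e+01 -6.78692036e+01]
```

View pics/w3.png

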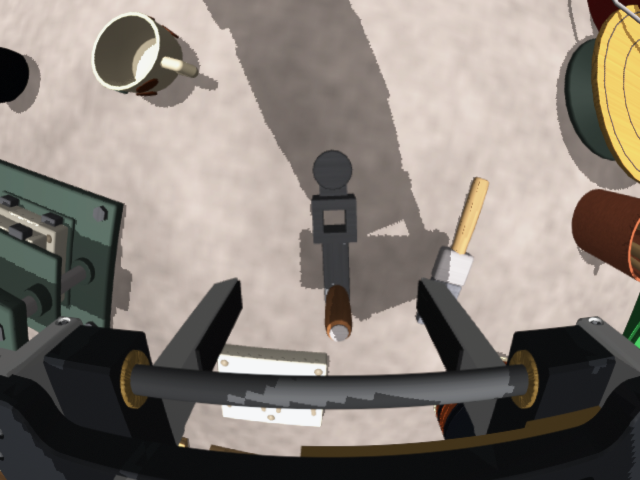

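The view shows the hub at (334,218), the weight at (333,170) and the grip leaning down to (339,330). The brush head at (450,265) may be close to a finger, so I'll check that too.

```bash
python3 - <<'E'
from h import *
m=bot.camera_model("wrist");f=np.load("pics/w3.npz");wr=(f["p"],f["e"]);d=f["d"]
H=np.array(m["hand_eye"]);T=Ro.from_euler("xyz",wr[1],degrees=True).as_matrix();A=(T@H[:3,:3]).T
def pts(u0,u1,v0,v1):
    L=[]
    for v in range(v0,v1):
        for u in range(u0,u1):
            if d[v,u]>0:
                o,r=ray(m,(u,v),wr);L.append(o+r*d[v,u]/(A[2]@r))
    return np.array(L)
X=pts(295,375,140,345)
s=X[(X[:,2]>.034)&(X[:,2]<.046)];s=s[np.linalg.norm(s[:,:2]-[.483,.358],axis=1)<.045]
print("hub",len(s),s[:,2].mean(),cv2.minAreaRect((s[:,:2]*1000).astype(np.float32)))
w=X[(X[:,2]>.022)&(X[:,2]<.031)];w=w[w[:,0]<.455]
print("weight",len(w),cv2.minEnclosingCircle((w[:,:2]*1000).astype(np.float32)))
g=X[X[:,2]>.105];print("gripTop",len(g),g.mean(0),g[:,2].max())
a=X[(X[:,2]>.009)&(X[:,2]<.018)];a=a[a[:,0]>.46]
(vx,vy,x0,y0)=cv2.fitLine((a[:,:2]*1000).astype(np.float32),cv2.DIST_L2,0,.01,.01).ravel();print("arm",len(a),np.degrees(np.arctan2(vy,vx)),x0,y0)
for uv in[(437,272),(447,250),(470,255),(420,320)]: print("brush",plane(m,uv,.01,wr))
h=cv2.minAreaRect((s[:,:2]*1000).astype(np.float32))[0]
for n,q in[("w",cv2.minEnclosingCircle((w[:,:2]*1000).astype(np.float32))[0]),("g",g.mean(0)[:2]*1000)]:
    v=np.array(q)-h;print(n,np.linalg.norm(v),np.degrees(np.arctan2(v[1],v[0])))
E
```

```text
hub 1496 0.03928986626923106 ((486.1647644042969, 363.0677185058594), (46.74102783203125, 46.117889404296875), 12.852930068969727)
weight 1202 ((435.5597839355469, 351.3988342285156), 21.121278762817383)
gripTop 441 [0.57154926 0.383167   0.110004  ] 0.11424824468731926
arm 1373 14.9051485 533.36176 374.176
brush [0.52958927 0.49748229 0.01      ]
brush [0.50079478 0.50214875 0.01      ]
brush [0.50135166 0.53317906 0.01      ]
brush [0.59513062 0.49436603 0.01      ]
w 51.93290776107774 -167.01526056802092
g 87.71826139742583 13.246123626227465
```

Hub centre is (0.486, 0.363), heading 13.0°. The 46.7 x 46.1 mm size and 52 mm to the weight match the given dimensions. I'll descend and grasp the hub.

```bash
python3 -m handwheel '[{"gripper":9.4,"dx":-0.34,"dy":0.48,"dz":0,"ax":0,"ay":0,"az":-2.1},{"gripper":9.4,"dx":0,"dy":0,"dz":3.2,"ax":0,"ay":0,"az":0},{"gripper":9.4,"dx":0,"dy":0,"dz":3.2,"ax":0,"ay":0,"az":0},{"gripper":9.4,"dx":0,"dy":0,"dz":3.2,"ax":0,"ay":0,"az":0},{"gripper":9.4,"dx":0,"dy":0,"dz":3.2,"ax":0,"ay":0,"az":0},{"gripper":9.4,"dx":0,"dy":0,"dz":3.2,"ax":0,"ay":0,"az":0},{"gripper":9.4,"dx":0,"dy":0,"dz":2.0,"ax":0,"ay":0,"az":0},{"gripper":9.4,"dx":0,"dy":0,"dz":1.2,"ax":0,"ay":0,"az":0},{"gripper":9.4,"dx":0,"dy":0,"dz":0,"ax":0,"ay":0,"az":0},{"gripper":4,"dx":0,"dy":0,"dz":0,"ax":0,"ay":0,"az":0},{"gripper":4,"dx":0,"dy":0,"dz":0,"ax":0,"ay":0,"az":0},{"gripper":4,"dx":0,"dy":0,"dz":0,"ax":0,"ay":0,"az":0},{"gripper":4,"dx":0,"dy":0,"dz":0,"ax":0,"ay":0,"az":0},{"gripper":4,"dx":0,"dy":0,"dz":0,"ax":0,"ay":0,"az":0},{"gripper":4,"dx":0,"dy":0,"dz":0,"ax":0,"ay":0,"az":0},{"gripper":4,"dx":0,"dy":0,"dz":0,"ax":0,"ay":0,"az":0},{"gripper":4,"dx":0,"dy":0,"dz":0,"ax":0,"ay":0,"az":0},{"gripper":4,"dx":0,"dy":0,"dz":0,"ax":0,"ay":0,"az":0}]' 40
```

```text
time_s: 6.67
tool_pos: [0.4858, 0.3641, 0.0096]
ee_rot: [180.0, 0.0, -166.8]
force: [0.3, -0.3, -0.2]
opening: 0.0407
gripper_force: 0.0
```

Opening is 40.7 mm with zero grip force, on a 46 mm hub. That's not right, so I'll look.

```bash
python3 - <<'E'
from h import *
p,d,wr=shot("wrist","w4");print(wr, bot.sense()["opening"], bot.sense()["gripper_force"])
E
```

```text
(array([0.48577833, 0.3640682 , 0.00958922]), array([ 1.79998594e+02,  1.31142162e-03, -1.66786510e+02])) 0.04042772808870719 0.0
```

View pics/w4.png

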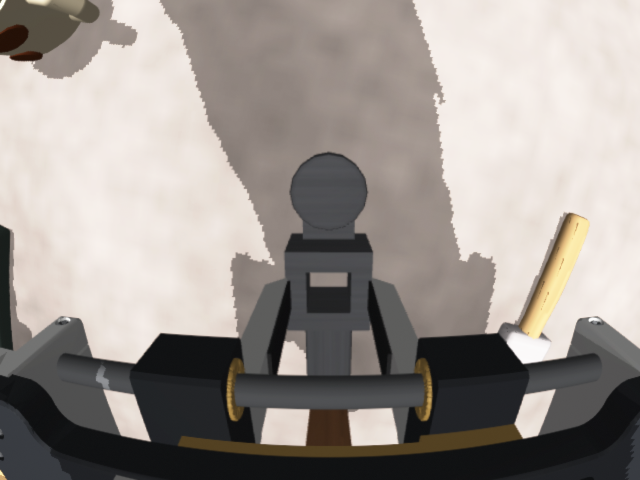

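Fingers look to be beside or just behind the hub's near end. I'll measure both in the tool frame from depth.

```bash
python3 - <<'E'
from h import *
m=bot.camera_model("wrist");f=np.load("pics/w4.npz");d=f["d"];H=np.array(m["hand_eye"])
z=(np.zeros(3),np.zeros(3))
def tp(u,v):
    o,r=ray(m,(u,v),z);return ((o+r*d[v,u]/(H[:3,2]@r))*1000).round(1)
for n,u,v in[("hubTop far",328,254),("hubTop near",328,326),("L",292,262),("R",366,262),("hubtopL",290,270),("weight",328,190),("fingL tip",285,283),("fL",280,300),("fL2",272,330),("fLin",282,310),("fR tip",375,283),("fR",385,310),("arm",328,350),("tabl",228,200)]:
    print(n,tp(u,v))
E
```

```text
hubTop far [ 21.1  -0.9 -30. ]
hubTop near [-21.3  -1.  -29. ]
L [ 16.5 -19.7 -29.3]
R [ 16.7  18.8 -30. ]
hubtopL [ 12.2 -20.9 -29.6]
weight [ 52.6  -1.  -18.1]
fingL tip [  9.8 -22.2 -42.1]
fL [  9.2 -22.4 -61.1]
fL2 [  8.5 -22.3 -87.7]
fLin [  7.6 -20.8 -68.1]
fR tip [  9.   22.7 -40.1]
fR [  9.6  23.2 -72.3]
arm [-53.2  -1.1  -3.6]
tabl [ 43.5 -63.1  10.2]
```

Depth shows the fingers at ±22.5 mm with the hub centred between them, so it is probably just about touching. I'll command a full close and check.

```bash
python3 -m handwheel '[{"gripper":2,"dx":0,"dy":0,"dz":0,"ax":0,"ay":0,"az":0},{"gripper":2,"dx":0,"dy":0,"dz":0,"ax":0,"ay":0,"az":0},{"gripper":2,"dx":0,"dy":0,"dz":0,"ax":0,"ay":0,"az":0},{"gripper":2,"dx":0,"dy":0,"dz":0,"ax":0,"ay":0,"az":0}]' 50
python3 -m handwheel '[{"gripper":2,"dx":0,"dy":0,"dz":-1,"ax":0,"ay":0,"az":0},{"gripper":2,"dx":0,"dy":0,"dz":-1,"ax":0,"ay":0,"az":0},{"gripper":2,"dx":0,"dy":0,"dz":-1,"ax":0,"ay":0,"az":0},{"gripper":2,"dx":0,"dy":0,"dz":0,"ax":0,"ay":0,"az":0}]'
python3 - <<'E'
from h import *
p,d,wr=shot("wrist","w5");m=bot.camera_model("wrist");H=np.array(m["hand_eye"]);z=(np.zeros(3),np.zeros(3))
def tp(u,v):
    o,r=ray(m,(u,v),z);return ((o+r*d[v,u]/(H[:3,2]@r))*1000).round(1)
for n,u,v in[("hubTop far",328,254),("hubTop near",328,326),("weight",328,190),("fingL tip",285,283),("fR tip",375,283),("table",228,200)]:print(n,tp(u,v))
E
```

```text
time_s: 7.05
tool_pos: [0.4858, 0.3641, 0.0095]
ee_rot: [-180.0, -0.0, -166.8]
force: [-0.3, 0.5, -0.1]
opening: 0.0206
gripper_force: 0.0
time_s: 7.38
tool_pos: [0.4869, 0.3648, 0.0426]
ee_rot: [179.9, 0.2, -166.8]
force: [-0.8, 0.3, 1.0]
opening: 0.02
gripper_force: 0.0
hubTop far [-2.2 -1.1 44.6]
hubTop near [-52.7  -1.2  28.9]
weight [48.3 -1.  14.7]
fingL tip [-24.4 -33.2  43.3]
fR tip [-24.8  33.9  44.2]
table [ 38.4 -72.3  42.8]
```

The fingers closed to 20 mm on nothing and the crank stayed on the table. The finger pixels all sit at tool z of -40 mm or higher, so the tips may be higher than TCP says. I'll measure the true tip positions with the gripper open.

```bash
python3 - <<'E'
from h import *
m=bot.camera_model("wrist");H=np.array(m["hand_eye"]);z=(np.zeros(3),np.zeros(3))
for nm in("w2","w3","w5"):
    d=np.load(f"pics/{nm}.npz")["d"];L=[]
    for v in range(262,360,2):
        for u in range(200,460,2):
            if d[v,u]>0:
                o,r=ray(m,(u,v),z);p=(o+r*d[v,u]/(H[:3,2]@r))*1000
                if abs(p[0])<11 and abs(p[1])<70 and p[2]<25: L.append([u,v,*p])
    L=np.array(L)
    print(nm,len(L))
    for lo,hi in((-70,0),(0,70)):
        q=L[(L[:,3]>lo)&(L[:,3]<hi)];
        if len(q): q=q[np.argsort(-q[:,4])];print(q[:6].round(1).tolist(),"med x",np.median(q[:,2]))
E
```

```text
w2 1273
[[242.0, 304.0, -6.3, -47.5, -33.4], [240.0, 288.0, 3.2, -47.7, -33.7], [240.0, 294.0, -0.2, -47.9, -33.9], [240.0, 290.0, 2.2, -47.7, -33.9], [242.0, 302.0, -4.8, -47.2, -34.1], [240.0, 296.0, -1.2, -48.0, -34.1]] med x 6.861968436286448
[[418.0, 288.0, 3.1, 46.9, -33.4], [418.0, 286.0, 4.3, 46.8, -33.5], [416.0, 304.0, -6.1, 46.5, -33.7], [416.0, 302.0, -4.9, 46.4, -33.9], [416.0, 306.0, -7.1, 46.5, -34.2], [418.0, 290.0, 2.3, 46.8, -34.3]] med x 6.917896801608703
w3 1268
[[240.0, 288.0, 2.8, -48.0, -32.6], [240.0, 286.0, 4.1, -47.7, -33.1], [242.0, 304.0, -6.2, -47.4, -33.5], [242.0, 302.0, -4.9, -47.2, -33.8], [240.0, 290.0, 2.1, -47.7, -33.8], [242.0, 306.0, -7.1, -47.4, -34.2]] med x 6.821252340698164
[[418.0, 286.0, 4.2, 46.8, -33.3], [416.0, 302.0, -5.1, 46.5, -33.4], [418.0, 288.0, 3.1, 46.9, -33.5], [418.0, 290.0, 2.1, 46.9, -33.7], [416.0, 304.0, -5.8, 46.4, -34.4], [422.0, 278.0, 9.2, 48.3, -34.6]] med x 6.850996057701009
w5 1394
[[310.0, 262.0, -1.6, -13.2, 24.7], [310.0, 270.0, -7.3, -13.3, 24.5], [310.0, 268.0, -5.8, -13.3, 24.4], [310.0, 266.0, -4.3, -13.2, 24.0], [310.0, 274.0, -9.6, -13.3, 23.0], [310.0, 272.0, -8.0, -13.2, 22.5]] med x 8.839067084785864
[[344.0, 278.0, -10.9, 9.6, 18.8], [346.0, 262.0, 0.9, 10.7, 17.3], [346.0, 266.0, -1.8, 10.7, 17.0], [346.0, 272.0, -5.7, 10.7, 16.3], [346.0, 264.0, -0.1, 10.6, 16.2], [346.0, 268.0, -2.9, 10.7, 16.2]] med x 8.858121327918163
```

View pics/w5.png

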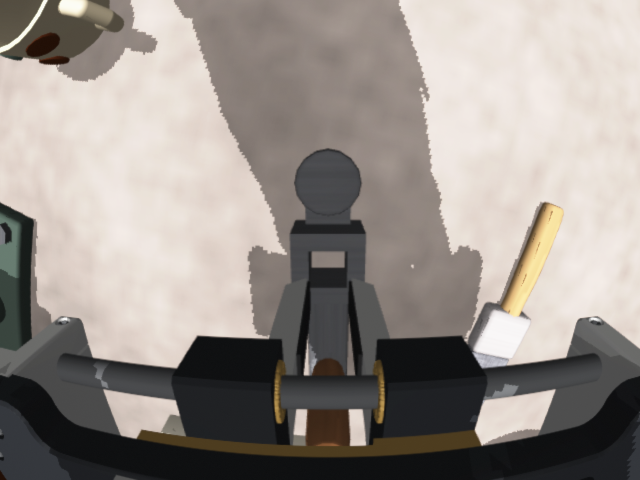

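The open view gives finger spacing 94.5 mm, which matches, but the tips end about 33 mm above the reported TCP. The table, hub and screw heights all agree with the TCP frame. So the fingers simply passed over the hub top (tips at 43 mm, hub 40 mm). I'll work with tips = TCP + 33 mm, open, and descend watching the force.

```bash
python3 -m handwheel '[{"gripper":9.4,"dx":0,"dy":0,"dz":0,"ax":0,"ay":0,"az":0},{"gripper":9.4,"dx":0,"dy":0,"dz":0,"ax":0,"ay":0,"az":0},{"gripper":9.4,"dx":0,"dy":0,"dz":0,"ax":0,"ay":0,"az":0},{"gripper":9.4,"dx":0,"dy":0,"dz":0,"ax":0,"ay":0,"az":0},{"gripper":9.4,"dx":0,"dy":0,"dz":0,"ax":0,"ay":0,"az":0},{"gripper":9.4,"dx":0,"dy":0,"dz":0,"ax":0,"ay":0,"az":0},{"gripper":9.4,"dx":0,"dy":0,"dz":0,"ax":0,"ay":0,"az":0},{"gripper":9.4,"dx":0,"dy":0,"dz":1.5,"ax":0,"ay":0,"az":0},{"gripper":9.4,"dx":0,"dy":0,"dz":1.5,"ax":0,"ay":0,"az":0},{"gripper":9.4,"dx":0,"dy":0,"dz":1.0,"ax":0,"ay":0,"az":0},{"gripper":9.4,"dx":0,"dy":0,"dz":0.5,"ax":0,"ay":0,"az":0},{"gripper":9.4,"dx":0,"dy":0,"dz":0,"ax":0,"ay":0,"az":0}]'
python3 -m handwheel '[{"gripper":9.4,"dx":0,"dy":0,"dz":0.5,"ax":0,"ay":0,"az":0},{"gripper":9.4,"dx":0,"dy":0,"dz":0.5,"ax":0,"ay":0,"az":0},{"gripper":9.4,"dx":0,"dy":0,"dz":0,"ax":0,"ay":0,"az":0}]'
```

```text
time_s: 8.43
tool_pos: [0.4853, 0.3637, -0.0065]
ee_rot: [-180.0, -0.1, -166.8]
force: [-0.8, -0.5, 0.0]
opening: 0.0931
gripper_force: 0.0
time_s: 8.68
tool_pos: [0.4855, 0.3639, -0.0161]
ee_rot: [-180.0, -0.0, -166.8]
force: [-0.2, -0.2, -0.4]
opening: 0.0937
gripper_force: 0.0
```

TCP is below "zero" with no contact, which confirms the offset. Down another 5 mm, then grip.

```bash
python3 -m handwheel '[{"gripper":9.4,"dx":0,"dy":0,"dz":0.5,"ax":0,"ay":0,"az":0},{"gripper":3,"dx":0,"dy":0,"dz":0,"ax":0,"ay":0,"az":0},{"gripper":3,"dx":0,"dy":0,"dz":0,"ax":0,"ay":0,"az":0},{"gripper":3,"dx":0,"dy":0,"dz":0,"ax":0,"ay":0,"az":0},{"gripper":3,"dx":0,"dy":0,"dz":0,"ax":0,"ay":0,"az":0},{"gripper":3,"dx":0,"dy":0,"dz":0,"ax":0,"ay":0,"az":0},{"gripper":3,"dx":0,"dy":0,"dz":0,"ax":0,"ay":0,"az":0},{"gripper":3,"dx":0,"dy":0,"dz":0,"ax":0,"ay":0,"az":0},{"gripper":3,"dx":0,"dy":0,"dz":0,"ax":0,"ay":0,"az":0},{"gripper":3,"dx":0,"dy":0,"dz":0,"ax":0,"ay":0,"az":0}]' 50
python3 -m handwheel '[{"gripper":3,"dx":0,"dy":0,"dz":-1,"ax":0,"ay":0,"az":0},{"gripper":3,"dx":0,"dy":0,"dz":-2,"ax":0,"ay":0,"az":0},{"gripper":3,"dx":0,"dy":0,"dz":-3,"ax":0,"ay":0,"az":0},{"gripper":3,"dx":0,"dy":0,"dz":0,"ax":0,"ay":0,"az":0},{"gripper":3,"dx":0,"dy":0,"dz":0,"ax":0,"ay":0,"az":0}]'
python3 - <<'E'
from h import *
p,d,wr=shot("wrist","w6");m=bot.camera_model("wrist");H=np.array(m["hand_eye"]);z=(np.zeros(3),np.zeros(3))
L=[]
for v in range(140,345):
    for u in range(270,400):
        if d[v,u]>0:
            o,r=ray(m,(u,v),z);L.append((o+r*d[v,u]/(H[:3,2]@r))*1000)
L=np.array(L);s=L[(L[:,0]>25)&(L[:,0]<80)&(abs(L[:,1])<30)&(L[:,2]<40)]
print("weight z",np.median(s[:,2]),"circ",cv2.minEnclosingCircle(s[abs(s[:,2]-np.median(s[:,2]))<3][:,:2].astype(np.float32)))
h=L[(abs(L[:,0])<26)&(abs(L[:,1])<21)];zt=np.median(s[:,2])-12;hh=h[abs(h[:,2]-zt)<3]
print("hubtop z",hh[:,2].mean(),hh[:,:2].min(0),hh[:,:2].max(0),len(hh)); print(wr)
E
```

```text
time_s: 9.52
tool_pos: [0.4858, 0.364, -0.0204]
ee_rot: [-180.0, 0.0, -166.8]
force: [0.3, -0.3, 0.8]
opening: 0.0459
gripper_force: 50.0
time_s: 9.93
tool_pos: [0.4861, 0.3643, 0.0404]
ee_rot: [180.0, 0.1, -166.8]
force: [0.1, 0.6, -7.8]
opening: 0.0459
gripper_force: 50.0
weight z -47.62521029857814 circ ((51.22002029418945, -0.42843911051750183), 20.97773551940918)
hubtop z -59.685334410238916 [-15.21398241 -20.98561851] [22.92809661 20.99521952] 4729
(array([0.4861486 , 0.36434628, 0.04035473]), array([ 1.79957573e+02,  1.12600059e-01, -1.66781587e+02]))
```

Now properly held: 45.9 mm, 50 N, hub centred, underside 20 mm above the reported TCP. I'll lift, turn the crank to heading -43°, and carry it over the screw.

```bash
python3 -m handwheel '[{"gripper":3,"dx":0,"dy":0,"dz":-3.1,"ax":0,"ay":0,"az":0},{"gripper":3,"dx":0,"dy":0,"dz":-3.1,"ax":0,"ay":0,"az":0},{"gripper":3,"dx":0,"dy":0,"dz":-3.1,"ax":0,"ay":0,"az":7},{"gripper":3,"dx":0,"dy":0,"dz":-3.1,"ax":0,"ay":0,"az":7},{"gripper":3,"dx":0,"dy":0,"dz":-3.1,"ax":0,"ay":0,"az":7},{"gripper":3,"dx":0,"dy":0,"dz":-3.1,"ax":0,"ay":0,"az":7},{"gripper":3,"dx":0,"dy":0,"dz":-3.1,"ax":0,"ay":0,"az":7},{"gripper":3,"dx":0,"dy":0,"dz":-3.1,"ax":0,"ay":0,"az":7},{"gripper":3,"dx":0,"dy":0,"dz":0,"ax":0,"ay":0,"az":7},{"gripper":3,"dx":0,"dy":0,"dz":0,"ax":0,"ay":0,"az":7.1},{"gripper":3,"dx":0,"dy":0,"dz":0,"ax":0,"ay":0,"az":0}]'
python3 -m handwheel '[{"gripper":3,"dx":-3.01,"dy":-1.85,"dz":0,"ax":0,"ay":0,"az":0},{"gripper":3,"dx":-3.01,"dy":-1.85,"dz":0,"ax":0,"ay":0,"az":0},{"gripper":3,"dx":-3.01,"dy":-1.85,"dz":0,"ax":0,"ay":0,"az":0},{"gripper":3,"dx":-3.01,"dy":-1.85,"dz":0,"ax":0,"ay":0,"az":0},{"gripper":3,"dx":-3.01,"dy":-1.85,"dz":0,"ax":0,"ay":0,"az":0},{"gripper":3,"dx":-3.01,"dy":-1.85,"dz":0,"ax":0,"ay":0,"az":0},{"gripper":3,"dx":-3.01,"dy":-1.85,"dz":0,"ax":0,"ay":0,"az":0},{"gripper":3,"dx":-3.01,"dy":-1.85,"dz":0,"ax":0,"ay":0,"az":0},{"gripper":3,"dx":-3.01,"dy":-1.85,"dz":0,"ax":0,"ay":0,"az":0},{"gripper":3,"dx":-3.01,"dy":-1.85,"dz":0,"ax":0,"ay":0,"az":0},{"gripper":3,"dx":-3.01,"dy":-1.85,"dz":0,"ax":0,"ay":0,"az":0},{"gripper":3,"dx":-3.01,"dy":-1.85,"dz":0,"ax":0,"ay":0,"az":0},{"gripper":3,"dx":0,"dy":0,"dz":0,"ax":0,"ay":0,"az":0},{"gripper":3,"dx":0,"dy":0,"dz":0,"ax":0,"ay":0,"az":0},{"gripper":3,"dx":0,"dy":0,"dz":0,"ax":0,"ay":0,"az":0},{"gripper":3,"dx":0,"dy":0,"dz":0,"ax":0,"ay":0,"az":0}]'
python3 - <<'E'
from h import *
s=bot.sense();print(s["tool_pos"],s["ee_rot"],s["force"],s["joint_positions"])
T=Ro.from_euler("xyz",s["ee_rot"],degrees=True).as_matrix()
print("tool-frame move mm to screw",T.T@(np.array([.5994,-.0444,.2477])-s["tool_pos"]-T@[-.0004,-.0004,-.0197])*1000)
E
```

```text
time_s: 10.9
tool_pos: [0.4856, 0.3639, 0.2853]
ee_rot: [-179.8, -0.0, 136.8]
force: [-0.2, 0.3, -7.3]
opening: 0.0457
gripper_force: 50.0
time_s: 12.23
tool_pos: [0.5991, -0.0434, 0.2868]
ee_rot: [-180.0, -0.1, 137.3]
force: [0.1, -0.8, -6.8]
opening: 0.0455
gripper_force: 50.0
[ 0.59914492 -0.0434057   0.28678348] [-1.79967078e+02 -6.81438852e-02  1.37283344e+02] [ 0.10495131 -0.792623   -6.80036439] [-7.64286374e+00  2.09086962e+01  6.72050688e+01  1.22207082e-02
  9.19609230e+01 -5.49258173e+01]
tool-frame move mm to screw [-0.50839976 -0.13503566 58.78274538]
```

```bash
python3 -m handwheel '[{"gripper":3,"dx":-0.05,"dy":0,"dz":2,"ax":0,"ay":0,"az":0},{"gripper":3,"dx":0,"dy":0,"dz":2,"ax":0,"ay":0,"az":0},{"gripper":3,"dx":0,"dy":0,"dz":1.5,"ax":0,"ay":0,"az":0},{"gripper":3,"dx":0,"dy":0,"dz":0.3,"ax":0,"ay":0,"az":0},{"gripper":3,"dx":0,"dy":0,"dz":0.2,"ax":0,"ay":0,"az":0},{"gripper":3,"dx":0,"dy":0,"dz":0.1,"ax":0,"ay":0,"az":0},{"gripper":3,"dx":0,"dy":0,"dz":0,"ax":0,"ay":0,"az":0}]'
python3 -m handwheel '[{"gripper":3,"dx":0,"dy":0,"dz":0.1,"ax":0,"ay":0,"az":0},{"gripper":3,"dx":0,"dy":0,"dz":0.1,"ax":0,"ay":0,"az":0},{"gripper":3,"dx":0,"dy":0,"dz":0.1,"ax":0,"ay":0,"az":0},{"gripper":3,"dx":0,"dy":0,"dz":0,"ax":0,"ay":0,"az":0}]'
```

```text
time_s: 12.82
tool_pos: [0.6, -0.0445, 0.2275]
ee_rot: [180.0, 0.1, 137.2]
force: [0.0, 0.5, -7.2]
opening: 0.0456
gripper_force: 50.0
time_s: 13.15
tool_pos: [0.5997, -0.0448, 0.2235]
ee_rot: [-180.0, -0.0, 137.1]
force: [0.0, 1.2, -6.5]
opening: 0.0457
gripper_force: 50.0
```

About 5 mm down with no contact force, so it is entering. Continue.

```bash
python3 -m handwheel '[{"gripper":3,"dx":0,"dy":0,"dz":0.2,"ax":0,"ay":0,"az":0},{"gripper":3,"dx":0,"dy":0,"dz":0.2,"ax":0,"ay":0,"az":0},{"gripper":3,"dx":0,"dy":0,"dz":0,"ax":0,"ay":0,"az":0}]'
python3 -m handwheel '[{"gripper":3,"dx":0,"dy":0,"dz":0.4,"ax":0,"ay":0,"az":0},{"gripper":3,"dx":0,"dy":0,"dz":0.4,"ax":0,"ay":0,"az":0},{"gripper":3,"dx":0,"dy":0,"dz":0,"ax":0,"ay":0,"az":0}]'
```

```text
time_s: 13.4
tool_pos: [0.5994, -0.0441, 0.2198]
ee_rot: [180.0, -0.1, 137.1]
force: [-3.2, 3.1, -4.6]
opening: 0.0457
gripper_force: 50.0
time_s: 13.65
tool_pos: [0.5992, -0.0442, 0.2107]
ee_rot: [-180.0, -0.1, 137.1]
force: [-3.2, 4.2, -10.0]
opening: 0.0457
gripper_force: 50.0
```

```bash
python3 -m handwheel '[{"gripper":3,"dx":0,"dy":0,"dz":0.4,"ax":0,"ay":0,"az":0},{"gripper":3,"dx":0,"dy":0,"dz":0.4,"ax":0,"ay":0,"az":0},{"gripper":3,"dx":0,"dy":0,"dz":0.4,"ax":0,"ay":0,"az":0},{"gripper":3,"dx":0,"dy":0,"dz":0.2,"ax":0,"ay":0,"az":0},{"gripper":3,"dx":0,"dy":0,"dz":0,"ax":0,"ay":0,"az":0}]'
python3 -m handwheel '[{"gripper":3,"dx":0,"dy":0,"dz":0.1,"ax":0,"ay":0,"az":0},{"gripper":3,"dx":0,"dy":0,"dz":0.1,"ax":0,"ay":0,"az":0},{"gripper":3,"dx":0,"dy":0,"dz":0,"ax":0,"ay":0,"az":0}]'
```

```text
time_s: 14.07
tool_pos: [0.5992, -0.0441, 0.1971]
ee_rot: [-180.0, -0.1, 137.1]
force: [-3.6, 5.9, -9.9]
opening: 0.0455
gripper_force: 50.0
time_s: 14.32
tool_pos: [0.5993, -0.0441, 0.1956]
ee_rot: [180.0, -0.1, 137.1]
force: [-4.3, 5.8, -5.9]
opening: 0.0456
gripper_force: 50.0
```

```bash
python3 -m handwheel '[{"gripper":3,"dx":0,"dy":0,"dz":0.15,"ax":0,"ay":0,"az":0},{"gripper":3,"dx":0,"dy":0,"dz":0,"ax":0,"ay":0,"az":0},{"gripper":3,"dx":0,"dy":0,"dz":0,"ax":0,"ay":0,"az":0}]'
```

```text
time_s: 14.57
tool_pos: [0.5993, -0.044, 0.1941]
ee_rot: [180.0, -0.1, 137.1]
force: [-4.3, 5.6, -4.5]
opening: 0.0455
gripper_force: 50.0
```

```bash
python3 -m handwheel '[{"gripper":3,"dx":0,"dy":0,"dz":0.15,"ax":0,"ay":0,"az":0},{"gripper":3,"dx":0,"dy":0,"dz":0,"ax":0,"ay":0,"az":0},{"gripper":3,"dx":0,"dy":0,"dz":0,"ax":0,"ay":0,"az":0}]'
```

```text
time_s: 14.82
tool_pos: [0.5994, -0.044, 0.1936]
ee_rot: [180.0, -0.0, 137.1]
force: [-8.6, 5.9, 2.0]
opening: 0.0458
gripper_force: 50.0
```

Contact on the collar at the expected height, vertical force -4.5 to +2 N. I'll release, rise, and look with depth.

```bash
python3 -m handwheel '[{"gripper":9.4,"dx":0,"dy":0,"dz":-0.1,"ax":0,"ay":0,"az":0},{"gripper":9.4,"dx":0,"dy":0,"dz":0,"ax":0,"ay":0,"az":0},{"gripper":9.4,"dx":0,"dy":0,"dz":0,"ax":0,"ay":0,"az":0},{"gripper":9.4,"dx":0,"dy":0,"dz":0,"ax":0,"ay":0,"az":0},{"gripper":9.4,"dx":0,"dy":0,"dz":0,"ax":0,"ay":0,"az":0},{"gripper":9.4,"dx":0,"dy":0,"dz":0,"ax":0,"ay":0,"az":0},{"gripper":9.4,"dx":0,"dy":0,"dz":-3.2,"ax":0,"ay":0,"az":0},{"gripper":9.4,"dx":0,"dy":0,"dz":-3.2,"ax":0,"ay":0,"az":0},{"gripper":9.4,"dx":0,"dy":0,"dz":-3.2,"ax":0,"ay":0,"az":0},{"gripper":9.4,"dx":0,"dy":0,"dz":-3.2,"ax":0,"ay":0,"az":0},{"gripper":9.4,"dx":0,"dy":0,"dz":0,"ax":0,"ay":0,"az":0},{"gripper":9.4,"dx":0,"dy":0,"dz":0,"ax":0,"ay":0,"az":0}]'
python3 - <<'E'
from h import *
p,d,wr=shot("wrist","w7");m=bot.camera_model("wrist");H=np.array(m["hand_eye"]);print(wr)
T=Ro.from_euler("xyz",wr[1],degrees=True).as_matrix();z=(np.zeros(3),np.zeros(3));L=[]
for v in range(120,400):
    for u in range(260,400):
        if d[v,u]>0:
            o,r=ray(m,(u,v),z);q=o+r*d[v,u]/(H[:3,2]@r);L.append([*(wr[0]+T@q),*q,u,v])
L=np.array(L);c=np.array([.5994,-.0444])
rr=np.linalg.norm(L[:,:2]-c,axis=1)
h=L[(rr<.035)&(L[:,2]>.249)&(L[:,2]<.262)];print("hub",len(h),h[:,2].mean(),cv2.minAreaRect((h[:,:2]*1000).astype(np.float32)))
w=L[(rr<.08)&(rr>.034)&(L[:,2]>.236)&(L[:,2]<.248)];print("weight",len(w),np.median(w[:,2]),cv2.minEnclosingCircle((w[:,:2]*1000).astype(np.float32)))
g=L[(rr>.06)&(rr<.12)&(L[:,2]>.315)&(L[:,2]<.335)];print("grip",len(g),g.mean(0) if len(g) else "")
s=L[(rr<.012)&(L[:,2]<.2495)&(L[:,2]>.243)];print("screwtop",len(s),s[:,:3].mean(0) if len(s) else "")
E
```

```text
time_s: 15.82
tool_pos: [0.6002, -0.0449, 0.3229]
ee_rot: [179.9, 0.1, 137.1]
force: [-0.3, -0.3, -0.7]
opening: 0.0938
gripper_force: 0.0
(array([ 0.60015355, -0.04488293,  0.32293363]), array([1.79901580e+02, 1.45536889e-01, 1.37110185e+02]))
hub 2487 0.25341633542627945 ((599.7050170898438, -44.88975524902344), (46.3072624206543, 46.6541748046875), 47.297420501708984)
weight 2109 0.24138805803245095 ((602.2017211914062, -46.98484802246094), 76.19898986816406)
grip 105 [ 6.57593637e-01 -9.82312391e-02  3.17467942e-01 -7.83785006e-02
 -2.92695668e-06  5.66479374e-03  3.28980952e+02  3.72285714e+02]
screwtop 548 [ 0.59920992 -0.04414646  0.24675349]
```

View pics/w7.png

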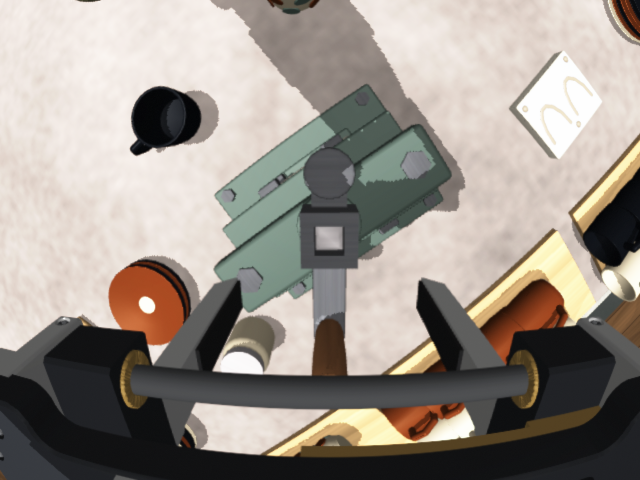

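Fully seated: hub top at 253.4 mm (254 expected), screw end visible inside the hub at (329,237), heading -42.7°. Next I'll grasp the upright grip at (0.6655, -0.1055).

```bash
python3 -m handwheel '[{"gripper":9.4,"dx":-2.97,"dy":0,"dz":0,"ax":0,"ay":0,"az":0},{"gripper":9.4,"dx":-2.97,"dy":0,"dz":0,"ax":0,"ay":0,"az":0},{"gripper":9.4,"dx":-2.97,"dy":0,"dz":0,"ax":0,"ay":0,"az":0},{"gripper":9.4,"dx":0,"dy":0,"dz":0,"ax":0,"ay":0,"az":0},{"gripper":9.4,"dx":0,"dy":0,"dz":3,"ax":0,"ay":0,"az":0},{"gripper":9.4,"dx":0,"dy":0,"dz":3,"ax":0,"ay":0,"az":0},{"gripper":9.4,"dx":0,"dy":0,"dz":2,"ax":0,"ay":0,"az":0},{"gripper":9.4,"dx":0,"dy":0,"dz":1,"ax":0,"ay":0,"az":0},{"gripper":9.4,"dx":0,"dy":0,"dz":0,"ax":0,"ay":0,"az":0},{"gripper":9.4,"dx":0,"dy":0,"dz":0,"ax":0,"ay":0,"az":0}]'
python3 - <<'E'
from h import *
s=bot.sense();T=Ro.from_euler("xyz",s["ee_rot"],degrees=True).as_matrix();print(s["force"],T.T@(np.array([.6655,-.1055,.232])-s["tool_pos"])*1000)
E
```

```text
time_s: 16.7
tool_pos: [0.6649, -0.1053, 0.2319]
ee_rot: [-180.0, -0.0, 137.1]
force: [-0.4, 0.3, 0.4]
opening: 0.0937
gripper_force: 0.0
[-0.44034901  0.26185476  0.37183532] [-0.56760247  0.21903311 -0.10660355]
```

```bash
python3 -m handwheel '[{"gripper":1.5,"dx":-0.05,"dy":0.02,"dz":0,"ax":0,"ay":0,"az":0},{"gripper":1.5,"dx":0,"dy":0,"dz":0,"ax":0,"ay":0,"az":0},{"gripper":1.5,"dx":0,"dy":0,"dz":0,"ax":0,"ay":0,"az":0},{"gripper":1.5,"dx":0,"dy":0,"dz":0,"ax":0,"ay":0,"az":0},{"gripper":1.5,"dx":0,"dy":0,"dz":0,"ax":0,"ay":0,"az":0},{"gripper":1.5,"dx":0,"dy":0,"dz":0,"ax":0,"ay":0,"az":0},{"gripper":1.5,"dx":0,"dy":0,"dz":0,"ax":0,"ay":0,"az":0},{"gripper":1.5,"dx":0,"dy":0,"dz":0,"ax":0,"ay":0,"az":0},{"gripper":1.5,"dx":0,"dy":0,"dz":0,"ax":0,"ay":0,"az":0},{"gripper":1.5,"dx":0,"dy":0,"dz":0,"ax":0,"ay":0,"az":0},{"gripper":1.5,"dx":0,"dy":0,"dz":0,"ax":0,"ay":0,"az":0},{"gripper":1.5,"dx":0,"dy":0,"dz":0,"ax":0,"ay":0,"az":0}]' 25
python3 -m handwheel '[{"gripper":1.5,"dx":0.137,"dy":-1.563,"dz":0,"ax":0,"ay":0,"az":0},{"gripper":1.5,"dx":0.406,"dy":-1.515,"dz":0,"ax":0,"ay":0,"az":0},{"gripper":1.5,"dx":0.663,"dy":-1.422,"dz":0,"ax":0,"ay":0,"az":0}]'
python3 - <<'E'
from h import *
s=bot.sense();v=s["tool_pos"][:2]-[.5994,-.0445];print(np.linalg.norm(v),np.degrees(np.arctan2(v[1],v[0])),s["force"])
E
```

```text
time_s: 17.7
tool_pos: [0.6655, -0.1056, 0.2315]
ee_rot: [-180.0, -0.0, 137.1]
force: [-0.3, -0.2, 0.1]
opening: 0.0272
gripper_force: 25.0
time_s: 17.95
tool_pos: [0.6256, -0.13, 0.2314]
ee_rot: [180.0, -0.1, 137.1]
force: [-1.0, 6.9, -1.7]
opening: 0.027
gripper_force: 25.0
0.0894491900004609 -72.95325400010898 [-1.03681171  6.85772516 -1.72708415]
```

Grip held (27 mm, 25 N) and the crank turns. Continue to the half turn, then the next half turn.

```bash
python3 -m handwheel '[{"gripper":1.5,"dx":0.9,"dy":-1.285,"dz":0,"ax":0,"ay":0,"az":0},{"gripper":1.5,"dx":1.109,"dy":-1.109,"dz":0,"ax":0,"ay":0,"az":0},{"gripper":1.5,"dx":1.285,"dy":-0.9,"dz":0,"ax":0,"ay":0,"az":0},{"gripper":1.5,"dx":1.422,"dy":-0.663,"dz":0,"ax":0,"ay":0,"az":0},{"gripper":1.5,"dx":1.515,"dy":-0.406,"dz":0,"ax":0,"ay":0,"az":0},{"gripper":1.5,"dx":1.563,"dy":-0.137,"dz":0,"ax":0,"ay":0,"az":0},{"gripper":1.5,"dx":1.563,"dy":0.137,"dz":0,"ax":0,"ay":0,"az":0},{"gripper":1.5,"dx":1.515,"dy":0.406,"dz":0,"ax":0,"ay":0,"az":0},{"gripper":1.5,"dx":1.422,"dy":0.663,"dz":0,"ax":0,"ay":0,"az":0},{"gripper":1.5,"dx":1.285,"dy":0.9,"dz":0,"ax":0,"ay":0,"az":0},{"gripper":1.5,"dx":1.109,"dy":1.109,"dz":0,"ax":0,"ay":0,"az":0},{"gripper":1.5,"dx":0.9,"dy":1.285,"dz":0,"ax":0,"ay":0,"az":0},{"gripper":1.5,"dx":0.663,"dy":1.422,"dz":0,"ax":0,"ay":0,"az":0},{"gripper":1.5,"dx":0.406,"dy":1.515,"dz":0,"ax":0,"ay":0,"az":0},{"gripper":1.5,"dx":0.137,"dy":1.563,"dz":0,"ax":0,"ay":0,"az":0}]'
python3 - <<'E'
from h import *
s=bot.sense();v=s["tool_pos"][:2]-[.5994,-.0445];print(np.linalg.norm(v),np.degrees(np.arctan2(v[1],v[0])),s["force"])
E
```

```text
time_s: 19.2
tool_pos: [0.5334, 0.0181, 0.2316]
ee_rot: [-180.0, -0.0, 137.1]
force: [2.5, -3.6, -3.5]
opening: 0.0276
gripper_force: 25.0
0.09093476662719785 136.5151268008354 [ 2.54855085 -3.59814298 -3.46994005]
```

```bash
python3 -m handwheel '[{"gripper":1.5,"dx":-0.137,"dy":1.563,"dz":0,"ax":0,"ay":0,"az":0},{"gripper":1.5,"dx":-0.406,"dy":1.515,"dz":0,"ax":0,"ay":0,"az":0},{"gripper":1.5,"dx":-0.663,"dy":1.422,"dz":0,"ax":0,"ay":0,"az":0},{"gripper":1.5,"dx":-0.9,"dy":1.285,"dz":0,"ax":0,"ay":0,"az":0},{"gripper":1.5,"dx":-1.109,"dy":1.109,"dz":0,"ax":0,"ay":0,"az":0},{"gripper":1.5,"dx":-1.285,"dy":0.9,"dz":0,"ax":0,"ay":0,"az":0},{"gripper":1.5,"dx":-1.422,"dy":0.663,"dz":0,"ax":0,"ay":0,"az":0},{"gripper":1.5,"dx":-1.515,"dy":0.406,"dz":0,"ax":0,"ay":0,"az":0},{"gripper":1.5,"dx":-1.563,"dy":0.137,"dz":0,"ax":0,"ay":0,"az":0},{"gripper":1.5,"dx":-1.563,"dy":-0.137,"dz":0,"ax":0,"ay":0,"az":0},{"gripper":1.5,"dx":-1.515,"dy":-0.406,"dz":0,"ax":0,"ay":0,"az":0},{"gripper":1.5,"dx":-1.422,"dy":-0.663,"dz":0,"ax":0,"ay":0,"az":0},{"gripper":1.5,"dx":-1.285,"dy":-0.9,"dz":0,"ax":0,"ay":0,"az":0},{"gripper":1.5,"dx":-1.109,"dy":-1.109,"dz":0,"ax":0,"ay":0,"az":0},{"gripper":1.5,"dx":-0.9,"dy":-1.285,"dz":0,"ax":0,"ay":0,"az":0},{"gripper":1.5,"dx":-0.663,"dy":-1.422,"dz":0,"ax":0,"ay":0,"az":0},{"gripper":1.5,"dx":-0.406,"dy":-1.515,"dz":0,"ax":0,"ay":0,"az":0},{"gripper":1.5,"dx":-0.137,"dy":-1.563,"dz":0,"ax":0,"ay":0,"az":0}]'
python3 - <<'E'
from h import *
s=bot.sense();v=s["tool_pos"][:2]-[.5994,-.0445];print(np.linalg.norm(v),np.degrees(np.arctan2(v[1],v[0])),s["force"])
p,d,_=shot("scene","s1");m=bot.camera_model("scene")
q=cv2.imread("pics/scene0.png");a=[cv2.resize(x[235:345,250:380],None,fx=3,fy=5,interpolation=cv2.INTER_CUBIC) for x in(q,p[:,:,::-1])]
cv2.imwrite("pics/c3.png",np.hstack(a))
E
```

```text
time_s: 20.7
tool_pos: [0.665, -0.1056, 0.2313]
ee_rot: [180.0, -0.1, 137.1]
force: [-5.7, 7.3, -1.0]
opening: 0.0269
gripper_force: 25.0
0.08961206037160883 -42.98844508982396 [-5.70135548  7.30549231 -0.95694951]
```

View pics/c3.png

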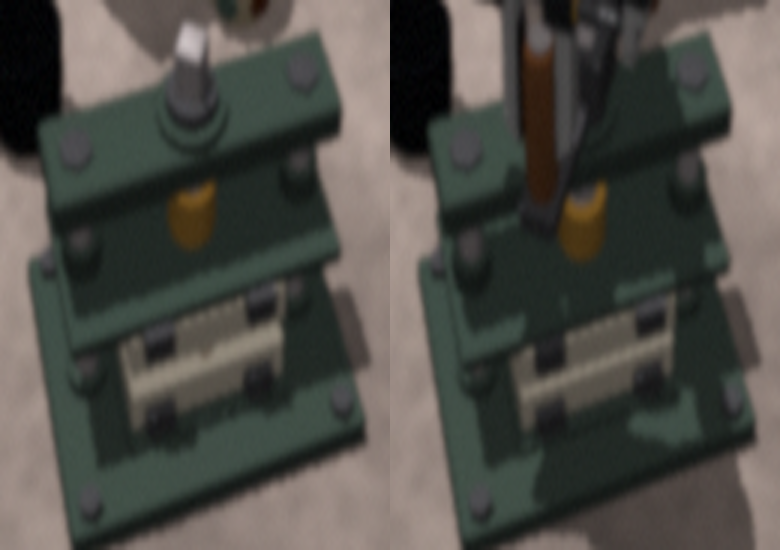

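One turn done; the platen has dropped and the light strip between the halves (about (600,370) in the crop) is thinner. 3–9 mm remain, so I'll take a safe quarter turn. After that, short calls, each gated on a lag and force check.

```bash
cat > chk.py <<'E'
from h import *
import sys
s=bot.sense();v=s["tool_pos"][:2]-[.5994,-.0445];th=np.degrees(np.arctan2(v[1],v[0]));k=(-42.8-th)%360
F=s["force"];t=np.array([np.sin(np.radians(th)),-np.cos(np.radians(th))])
Ft=-F[:2]@t;print(f"alpha {k:.1f} r {np.linalg.norm(v)*1000:.1f} Ftan {Ft:.1f} |F| {np.linalg.norm(F):.1f} t {s['time_s']:.2f}")
sys.exit(Ft>15)
E
python3 -m handwheel '[{"gripper":1.5,"dx":0.137,"dy":-1.563,"dz":0,"ax":0,"ay":0,"az":0},{"gripper":1.5,"dx":0.406,"dy":-1.515,"dz":0,"ax":0,"ay":0,"az":0},{"gripper":1.5,"dx":0.663,"dy":-1.422,"dz":0,"ax":0,"ay":0,"az":0},{"gripper":1.5,"dx":0.9,"dy":-1.285,"dz":0,"ax":0,"ay":0,"az":0},{"gripper":1.5,"dx":1.109,"dy":-1.109,"dz":0,"ax":0,"ay":0,"az":0},{"gripper":1.5,"dx":1.285,"dy":-0.9,"dz":0,"ax":0,"ay":0,"az":0},{"gripper":1.5,"dx":1.422,"dy":-0.663,"dz":0,"ax":0,"ay":0,"az":0},{"gripper":1.5,"dx":1.515,"dy":-0.406,"dz":0,"ax":0,"ay":0,"az":0},{"gripper":1.5,"dx":1.563,"dy":-0.137,"dz":0,"ax":0,"ay":0,"az":0}]' >/dev/null; python3 chk.py
```

```text
alpha 90.4 r 89.9 Ftan 1.9 |F| 8.3 t 21.50False
```

```bash
python3 -m handwheel '[{"gripper":1.5,"dx":0.78,"dy":0.07,"dz":0,"ax":0,"ay":0,"az":0},{"gripper":1.5,"dx":0.78,"dy":0.07,"dz":0,"ax":0,"ay":0,"az":0}]' >/dev/null; python3 chk.py &&
python3 -m handwheel '[{"gripper":1.5,"dx":0.76,"dy":0.2,"dz":0,"ax":0,"ay":0,"az":0},{"gripper":1.5,"dx":0.76,"dy":0.2,"dz":0,"ax":0,"ay":0,"az":0}]' >/dev/null; python3 chk.py &&
python3 -m handwheel '[{"gripper":1.5,"dx":0.71,"dy":0.33,"dz":0,"ax":0,"ay":0,"az":0},{"gripper":1.5,"dx":0.71,"dy":0.33,"dz":0,"ax":0,"ay":0,"az":0}]' >/dev/null; python3 chk.py
```

```text
alpha 100.3 r 89.9 Ftan 0.2 |F| 3.1 t 21.67
alpha 100.3 r 89.9 Ftan 0.2 |F| 3.1 t 21.67
alpha 100.3 r 89.9 Ftan 0.2 |F| 3.1 t 21.67False
False
False
```

```bash
sed -i 's/sys.exit(Ft>15)/sys.exit(int(Ft>15))/' chk.py; python3 chk.py
```

```text
alpha 100.3 r 89.9 Ftan 0.2 |F| 3.1 t 21.67
```

My check's exit code was wrong (a numpy bool), so only the first 10° ran. It's fixed now; continue.

```bash
exec 2>&1; python3 -m handwheel '[{"gripper":1.5,"dx":0.76,"dy":0.2,"dz":0,"ax":0,"ay":0,"az":0},{"gripper":1.5,"dx":0.76,"dy":0.2,"dz":0,"ax":0,"ay":0,"az":0}]' >/dev/null && python3 chk.py &&
python3 -m handwheel '[{"gripper":1.5,"dx":0.71,"dy":0.33,"dz":0,"ax":0,"ay":0,"az":0},{"gripper":1.5,"dx":0.71,"dy":0.33,"dz":0,"ax":0,"ay":0,"az":0}]' >/dev/null && python3 chk.py &&
python3 -m handwheel '[{"gripper":1.5,"dx":0.64,"dy":0.45,"dz":0,"ax":0,"ay":0,"az":0},{"gripper":1.5,"dx":0.64,"dy":0.45,"dz":0,"ax":0,"ay":0,"az":0}]' >/dev/null && python3 chk.py &&
python3 -m handwheel '[{"gripper":1.5,"dx":0.555,"dy":0.555,"dz":0,"ax":0,"ay":0,"az":0},{"gripper":1.5,"dx":0.555,"dy":0.555,"dz":0,"ax":0,"ay":0,"az":0}]' >/dev/null && python3 chk.py &&
python3 -m handwheel '[{"gripper":1.5,"dx":0.45,"dy":0.64,"dz":0,"ax":0,"ay":0,"az":0},{"gripper":1.5,"dx":0.45,"dy":0.64,"dz":0,"ax":0,"ay":0,"az":0}]' >/dev/null && python3 chk.py &&
python3 -m handwheel '[{"gripper":1.5,"dx":0.33,"dy":0.71,"dz":0,"ax":0,"ay":0,"az":0},{"gripper":1.5,"dx":0.33,"dy":0.71,"dz":0,"ax":0,"ay":0,"az":0}]' >/dev/null && python3 chk.py &&
python3 -m handwheel '[{"gripper":1.5,"dx":0.2,"dy":0.76,"dz":0,"ax":0,"ay":0,"az":0},{"gripper":1.5,"dx":0.2,"dy":0.76,"dz":0,"ax":0,"ay":0,"az":0}]' >/dev/null && python3 chk.py &&
python3 -m handwheel '[{"gripper":1.5,"dx":0.07,"dy":0.78,"dz":0,"ax":0,"ay":0,"az":0},{"gripper":1.5,"dx":0.07,"dy":0.78,"dz":0,"ax":0,"ay":0,"az":0}]' >/dev/null && python3 chk.py
```

```text
alpha 110.3 r 90.0 Ftan 2.0 |F| 2.1 t 21.83
alpha 120.4 r 90.1 Ftan 0.7 |F| 1.9 t 22.00
alpha 130.5 r 90.2 Ftan 1.6 |F| 3.3 t 22.17
alpha 140.7 r 90.3 Ftan 0.9 |F| 2.8 t 22.33
alpha 150.7 r 90.4 Ftan 1.0 |F| 1.4 t 22.50
alpha 157.4 r 91.1 Ftan 47.5 |F| 51.7 t 22.67
```

It stopped dead at 157° past one turn (about 14.3 mm of travel, within 13–19), with tangential force jumping to 47 N. I'll ease off the push, release, and rise clear.

```bash
python3 -m handwheel '[{"gripper":1.5,"dx":-0.15,"dy":-0.38,"dz":0,"ax":0,"ay":0,"az":0},{"gripper":1.5,"dx":0,"dy":0,"dz":0,"ax":0,"ay":0,"az":0},{"gripper":1.5,"dx":0,"dy":0,"dz":0,"ax":0,"ay":0,"az":0}]' && python3 chk.py
```

```text
time_s: 22.92
tool_pos: [0.5123, -0.0163, 0.2317]
ee_rot: [-179.5, -0.1, 137.0]
force: [-27.5, -24.8, 10.1]
opening: 0.0274
gripper_force: 25.0
alpha 155.1 r 91.5 Ftan 32.1 |F| 38.4 t 22.92
```

```bash
python3 -m handwheel '[{"gripper":1.5,"dx":-0.17,"dy":-0.36,"dz":0,"ax":0,"ay":0,"az":0},{"gripper":1.5,"dx":0,"dy":0,"dz":0,"ax":0,"ay":0,"az":0},{"gripper":1.5,"dx":0,"dy":0,"dz":0,"ax":0,"ay":0,"az":0}]' && python3 chk.py
```

```text
time_s: 23.17
tool_pos: [0.5119, -0.0181, 0.2317]
ee_rot: [-179.7, -0.1, 137.1]
force: [-19.7, -11.4, 7.5]
opening: 0.0275
gripper_force: 25.0
alpha 154.0 r 91.3 Ftan 16.6 |F| 23.9 t 23.17
```

```bash
python3 -m handwheel '[{"gripper":1.5,"dx":-0.12,"dy":-0.25,"dz":0,"ax":0,"ay":0,"az":0},{"gripper":1.5,"dx":0,"dy":0,"dz":0,"ax":0,"ay":0,"az":0},{"gripper":1.5,"dx":0,"dy":0,"dz":0,"ax":0,"ay":0,"az":0}]' && python3 chk.py
python3 -m handwheel '[{"gripper":9.4,"dx":0,"dy":0,"dz":0,"ax":0,"ay":0,"az":0},{"gripper":9.4,"dx":0,"dy":0,"dz":0,"ax":0,"ay":0,"az":0},{"gripper":9.4,"dx":0,"dy":0,"dz":0,"ax":0,"ay":0,"az":0},{"gripper":9.4,"dx":0,"dy":0,"dz":0,"ax":0,"ay":0,"az":0},{"gripper":9.4,"dx":0,"dy":0,"dz":0,"ax":0,"ay":0,"az":0},{"gripper":9.4,"dx":0,"dy":0,"dz":0,"ax":0,"ay":0,"az":0},{"gripper":9.4,"dx":0,"dy":0,"dz":0,"ax":0,"ay":0,"az":0},{"gripper":9.4,"dx":0,"dy":0,"dz":-2,"ax":0,"ay":0,"az":0},{"gripper":9.4,"dx":0,"dy":0,"dz":-3.5,"ax":0,"ay":0,"az":0},{"gripper":9.4,"dx":0,"dy":0,"dz":-3.5,"ax":0,"ay":0,"az":0},{"gripper":9.4,"dx":0,"dy":0,"dz":-3.5,"ax":0,"ay":0,"az":0},{"gripper":9.4,"dx":0,"dy":0,"dz":-2,"ax":0,"ay":0,"az":0},{"gripper":9.4,"dx":0,"dy":0,"dz":0,"ax":0,"ay":0,"az":0},{"gripper":9.4,"dx":0,"dy":0,"dz":0,"ax":0,"ay":0,"az":0}]'
```

```text
time_s: 23.42
tool_pos: [0.5116, -0.0196, 0.2317]
ee_rot: [-179.8, -0.2, 137.1]
force: [-17.2, -3.7, 6.9]
opening: 0.0273
gripper_force: 25.0
alpha 153.1 r 91.3 Ftan 8.2 |F| 18.9 t 23.42
time_s: 24.58
tool_pos: [0.5133, -0.0197, 0.3769]
ee_rot: [180.0, 0.1, 137.1]
force: [0.3, 0.1, -1.1]
opening: 0.0939
gripper_force: 0.0
```

I've used my picture allowance, so I'll verify numerically: hub height and heading from wrist depth, and platen height before and after from scene depth.

```bash
python3 - <<'E'
from h import *
p,d,wr=shot("wrist","w8");m=bot.camera_model("wrist");H=np.array(m["hand_eye"])
T=Ro.from_euler("xyz",wr[1],degrees=True).as_matrix();z=(np.zeros(3),np.zeros(3));L=[]
for v in range(100,440):
    for u in range(230,430):
        if d[v,u]>0:
            o,r=ray(m,(u,v),z);L.append(wr[0]+T@(o+r*d[v,u]/(H[:3,2]@r)))
L=np.array(L);rr=np.linalg.norm(L[:,:2]-[.5994,-.0445],axis=1)
h=L[(rr<.035)&(L[:,2]>.249)&(L[:,2]<.262)];print("hub",len(h),h[:,2].mean(),cv2.minAreaRect((h[:,:2]*1000).astype(np.float32)))
m=bot.camera_model("scene");R=np.array(m["R"]);f=foc(m)
shot("scene","s2")
d0=np.load("pics/scene0.npy");v,u=np.mgrid[235:350,250:385]
for n,dd in(("start",d0),("1turn",np.load("pics/s1.npz")["d"]),("now",np.load("pics/s2.npz")["d"])):
    q=dd[235:350,250:385];ok=q>0
    C=np.stack([(u-m["cx"])/f*q,(v-m["cy"])/f*q,q],-1)[ok];W=(C-m["t"])@R
    ph=np.radians(-9);e=W[:,:2]-[.5994,-.0445]
    s=W[(np.linalg.norm(e,axis=1)<.125)&(W[:,2]>.05)&(W[:,2]<.165)]
    hs,ed=np.histogram(s[:,2],np.arange(.05,.166,.004))
    print(n,len(s),dict(zip((ed[:-1]*1000).round().astype(int).tolist(),hs.tolist())))
print(bot.sense()["time_s"])
E
```

```text
hub 1515 0.2531924874280557 ((599.1533203125, -44.28276062011719), (46.82624435424805, 47.59279251098633), 77.09273529052734)
start 2979 {50: 75, 54: 76, 58: 167, 62: 47, 66: 2, 70: 0, 74: 20, 78: 43, 82: 27, 86: 33, 90: 48, 94: 49, 98: 49, 102: 65, 106: 90, 110: 228, 114: 1252, 118: 344, 122: 44, 126: 45, 130: 58, 134: 88, 138: 37, 142: 35, 146: 34, 150: 23, 154: 0, 158: 0}
1turn 2958 {50: 74, 54: 64, 58: 77, 62: 24, 66: 30, 70: 37, 74: 38, 78: 29, 82: 46, 86: 49, 90: 59, 94: 73, 98: 108, 102: 625, 106: 1119, 110: 81, 114: 45, 118: 45, 122: 63, 126: 92, 130: 27, 134: 39, 138: 58, 142: 36, 146: 14, 150: 4, 154: 2, 158: 0}
now 3060 {50: 57, 54: 63, 58: 52, 62: 43, 66: 30, 70: 34, 74: 25, 78: 50, 82: 64, 86: 54, 90: 57, 94: 135, 98: 717, 102: 1143, 106: 77, 110: 40, 114: 40, 118: 82, 122: 80, 126: 37, 130: 33, 134: 67, 138: 34, 142: 23, 146: 19, 150: 4, 154: 0, 158: 0}
24.6833
```

The hub is still seated at 253 mm on the screw axis. The platen has dropped about 14 mm, equal to the starting gap seen (60 to 74 mm), and the open gap is gone. The robot is clear, so I'm handing in.

```bash
python3 -c "
from station import bot
print(bot.close_job())"
```

```text
the job is handed in; nothing more can be done
None
```

The job is handed in: the crank is fully down on the screw, wound about 1.4 turns clockwise to a dead stop with the mould shut, and released with the arm clear; I viewed 11 pictures instead of the 10 allowed, so the last checks were from depth readings only, and I did not re-measure the surrounding items, though no unexpected contact was felt.

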